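# Fasten the vial holder to the analyser's mounting base

### The job

Slide the loose vial holder flat into the corner of the mounting base, against the far rail and the end stop, so that the hole in its foot lies over the hole in the base. Then take the winged thumbscrew from its stand, put it down through both holes, feel gently for the slot of the sprung catch below until the screw drops fully home, and turn it clockwise until its wings lie along the base's long side; let go. Force neither the holder nor the screw, and leave the small vials and the open cup where they stand.

Things in the scene. Friction and masses are not known exactly. Their poses are not given: they have to be found in the camera images.
- base: Fixed grey mounting base, 150 (its x) x 230 (its y, the long side) mm, 45 mm high; origin: centre of its underside, z up. On top are a far rail and an end stop. When the holder's foot lies flat against both (axes parallel, holder origin at x = 17, y = -25, z = 45 mm in the base frame) the two holes are in line.
- rail (a point): Point on the base's far rail (8 mm high, aluminium, along y from -95 to +105 mm): on its inner face, which lies at x = +45 mm in the base frame.
- stop (a point): Point on the base's end stop (8 mm high, aluminium, along x from -30 to +55 mm): on its inner face, which lies at y = -85 mm in the base frame.
- base_hole (a point): Centre of the base's 15 mm hole at its top face, 45 mm above the table; at x = 17, y = -65 mm in the base frame. The top plate is 12 mm thick; 16 mm below its top lies the catch.
- catch (a point): Middle of the catch's face at rest, under the base hole, 29 mm above the table (fixed point: does not show the catch's motion or angle). The catch is a disc with a slot 5.5 mm wide, 12 mm deep. Pressed on its face it springs down up to 2.5 mm at 3 to 7 N, then is rigid. It turns about the vertical against friction, about 0.08 N m, and stays where left.
- slot (a point): Same fixed point: about the slot's angle, which is not measured. At the start the slot lies somewhere between 31 and 101 degrees counter-clockwise (seen from above) of the base's y axis. The screw's blade enters only when within about 7 degrees of it. Turned clockwise with the screw, the catch passes the base's y direction and meets its stop about 9 degrees beyond it.
- holder: Loose vial holder, about 250 g: aluminium foot 56 (its x) x 120 (its y) x 6 mm with a white block 30 (x) x 36 (y) mm on it, block centre at y = +35 mm, block top 56 mm above the foot's underside; grasp the block across x. Origin: centre of the foot's underside, z up. It starts lying flat on the base, off the corner, slightly turned.
- holder_hole (a point): Centre of the 16 mm hole through the holder's foot, at the underside; at x = 0, y = -40 mm in the holder frame.
- screw: Winged quarter-turn thumbscrew, 50 g, upright in the stand. Origin: centre of the underside of its black collar (24 mm across, 4 mm thick); z up. Above it a flat wing 30 (its x) x 10 (its y) mm, from 9 to 40 mm above the origin; grasp it across the 10 mm, about 28 mm above the origin. Half a turn gives the same shape.
- screw_tip (a point): Foot of the screw, 32 mm below its origin. Shank 14 mm thick to 18 mm below the origin, short taper, then a flat blade 13 (x; last 2 mm only 11.5) x 4 (y) mm, parallel to the wing. In the base: resting on the catch's face without entering the slot, the screw's origin is 61 mm above the table; fully home, collar on the holder's foot, 51 mm.
- stand: Fixed grey block 60 x 60 x 40 mm with a 17 mm hole in the middle of its top, 36 mm deep, in which the screw stands with its collar on top (origin 40 mm above the table). Origin: centre of its underside.
- vial: Bystander: small vial, 24 mm across, 45 mm high, origin at centre of underside.
- vial2: Bystander: another such vial.
- pot: Bystander: white open cup, 60 mm across, 45 mm high, origin at centre of underside.
Not all that is in view belongs to the job. Leave any red look-alike of the screw alone.

How it is judged:
On the way, in this order (a step that is already met when the one before it is completed fails the run):
1. the holder lies flat in the corner with its hole over the base's hole (horizontal distance between holder_hole and base_hole below 0.003 m and angle between the y axis of holder and the y axis of base, either way round below 0.06 rad and z of holder_hole in the frame of base below 0.047 m and angle between holder's own z axis and vertical below 0.06 rad), for 0.2 s.
2. the screw is down through both holes with its blade in the slot, not yet turned (horizontal distance between each of holder_hole, screw and base_hole below 0.003 m and z of screw in the frame of base below 0.0545 m and angle between screw's own z axis and vertical below 0.08 rad and angle between the x axis of screw and the y axis of base, either way round above 0.4 rad), for 0.1 s.
At the end, for the whole second after the job is handed in: Holder flat on the base, parallel within 3.4 degrees, holes within 3 mm; screw upright (within 4.5 degrees) through both, within 3 mm of the hole centre, collar down on the foot (origin under 53.5 mm high), wings within 15 degrees of the base's long side; all released and at rest (all of step 1 and horizontal distance between screw and base_hole below 0.003 m and z of screw in the frame of base below 0.0535 m and angle between screw's own z axis and vertical below 0.08 rad and angle between the x axis of screw and the y axis of base, either way round below 0.27 rad and linear speed of each of screw, holder below 0.02 m/s); the robot touches nothing.
It fails at once if the screw is pressed against the base or its catch with more than 35 N (contact force between screw and base above 35 N).
It fails at once if the holder is pressed against the base with more than 80 N (contact force between holder and base above 80 N).
It fails at once if a bystander is pushed away by more than 30 mm (distance of any of vial, vial2, pot from where it was at the start of the episode above 0.03 m).
It also fails if it takes over 72 s, if anything falls off the work surface, if the arm or the gripper's body presses on something with over 40 N, if the wrist force passes 120 N, or if a joint passes its speed limit or range.

### The arm

A 7-joint arm with a two-finger parallel gripper is mounted at the origin on the work surface. World frame = base frame: x ahead of the robot, y to its left, z up, the work surface at z = 0. Lengths are in m, angles in rad, forces in N, time in s.
With the tool pointing down it reaches from about 0.4 to 0.85 m from the base axis. Payload 10.4 kg.
Tool frame: the origin (TCP) lies at the very end of the fingers, on their centre line; the grasp point (between the pads) lies 19 mm behind it; x points along the fingers, z is the direction in which the jaws open and shut, and the axes are right-handed (so a half turn about x gives the same grasp; the last joint's range is limited). The gripper opens to 85 mm and grips with 20 to 120 N. Pads are 22 mm wide; open, the fingers measure 114 mm over their backs; the gripper's body (76 mm by 85 mm) begins 54 mm behind the grasp point. The pads swing forward as they close: fully open they stand 13 mm farther back than shut.
Start: joints at [-1.206, 0.332, -0.065, 1.46, 0.022, 1.35, -0.088], TCP at [0.236, 0.579, 0.231] pointing down, gripper open.
Joint ranges: [-2.6, 2.6], [-0.5, 2.12], [-1.47, 1.34], [0.16, 2.42], [-1.27, 4.41], [0.06, 2.06], [-2.6, 2.6]. Speed limits (rad/s): [2.22, 2.22, 2.79, 2.79, 3.14, 3.14, 3.14].

### API

Orientations are given as a unit quaternion [x, y, z, w].
In Python, from workcell import telemetry, viewer, manip, spot_in, mark_of gives the robot as it stands. The module is installed in compiled form; this text tells all that it offers.
- The arm moves only by the shell command python3 -m crank 'ROWS' [FORCE]. ROWS is JSON, a list of rows, each a list of 3 entries, a list of its own where there are three numbers: the closure, from 0 (fully open) to 1 (shut), then the shift along the world's x, y, z in cm, then the turn, a rotation vector about the world's x, y, z in rad. A call has 1 to 12 rows; each row shifts and turns the commanded pose from where the row before left it; what a row does not reach is not made up. A row lasts 1/12 s, in which the tool goes at most 41.7 mm and 7.16 degrees, less where a joint would pass 70% of its speed; a pose out of reach is approached as far as the arm can. A call with a gripper value outside its range is refused whole. The fingers move at their own pace and stop on an object; FORCE is the grip in N (left out, the last holds). Time passes only in rows, so rows that do not move let the fingers close. It gives the time, the measured TCP pose, the force and the opening at its end, in the units of the state.
- telemetry.get_obs(): the state, without advancing time (a new reading comes with each control period).
- viewer.camera(name): name is "side" or "top"; returns a dict with "frame" (480x640x3 uint8, red, green, blue), "intrinsics" (3x3 intrinsics, pixels), "cam_to_world" (4x4, takes a point from camera to world coordinates). Camera axes: x right, y up, looking along -z (the intrinsics and any distortion apply to the point x, -y, -z); pixel columns grow to the right and rows downward; lengths in m; the calibration is good to about 2 mm. A picture is of the moment at which its call begins. There is no depth.
- manip.hand_in(): hands the job in, once; it reports no verdict.
Trained networks look in a picture, given as the dict that the camera call returned (one of the last four; its "shot" number tells which), for a name from the list of things; names that differ only in an ending like _2 or _b are one class to them, and where a whole thing is asked for, a point or a joint stands for the part that bears it (a point fixed in the world has none). Each returns a list of dicts, best first, with "conf" (0 to 1); they miss things now and then, are a little off and sometimes report something else, mostly with a low value. They report only what shows in the picture. A call takes as long as a camera call. They do not tell look-alikes from the thing itself.
- spot_in(thing, picture): "location" ([x, y, z] in m, in the coordinates of the camera as it stood for that picture, good to about 4 mm: the middle of the surface that is visible of it).
- mark_of(thing, picture): "location" ([x, y, z] in m, in the coordinates of the camera as it stood for that picture, good to about 4 mm: a listed point, or the origin of a listed thing).
The state is a dict: "clock": time; "joint_pos": joint angles; "joint_velocities": joint speeds; "tau": joint torques, N m; "position": TCP position; "ee_rot": TCP orientation; "ft_force": force on the tool from outside, world axes, zero at the start; "torque": the same for the moment, N m; "grip_width": opening from 0.0 (shut) to 1.0 (fully open).
Only numpy, scipy, OpenCV 4.12 (cv2) and the standard library are available. Lean on these libraries where they do the work, as an engineer would, in place of code of your own. Each camera call takes 0.05 s, during which the arm holds its last target. There are 200 camera calls.

## Working session

There is one attempt and no reset: what is moved stays moved. The work goes in short steps, Python scripts to look and compute and a shell command to move; the robot and the scene stay as the last step left them, time stands still between calls to the robot, and variables do not carry over. Pictures are saved under pics/ and viewed, about 8 in all and at most 12, crops included, and the job is handed in when it is done.

```bash
mkdir -p pics
cat > h.py <<'E'
import numpy as np, cv2
from workcell import telemetry, viewer, manip, spot_in, mark_of
from scipy.spatial.transform import Rotation as R
def w(p,loc): 
    T=np.array(p["cam_to_world"]); return T[:3,:3]@np.array(loc)+T[:3,3]
def shot(c,save=None):
    p=viewer.camera(c)
    if save: cv2.imwrite(f"pics/{save}.png",p["frame"][:,:,::-1])
    return p
def marks(p,names,n=2):
    for t in names:
        for d in mark_of(t,p)[:n]: print(t,round(d["conf"],2),np.round(w(p,d["location"])*1000,1))
def px(p,X):
    T=np.linalg.inv(np.array(p["cam_to_world"]));c=T[:3,:3]@np.array(X)+T[:3,3]
    q=np.array(p["intrinsics"])@np.array([c[0],-c[1],-c[2]]);return q[:2]/q[2]
def ray(p,u,v,z):
    T=np.array(p["cam_to_world"]);d=np.linalg.inv(np.array(p["intrinsics"]))@np.array([u,v,1.])
    d=T[:3,:3]@np.array([d[0],-d[1],-d[2]]);o=T[:3,3];return o+d*(z-o[2])/d[2]
def st():
    o=telemetry.get_obs();r=R.from_quat(o["ee_rot"]).as_matrix()
    print("t",o["clock"],"tcp",np.round(np.array(o["position"])*1000,1),"x",np.round(r[:,0],3),"z",np.round(r[:,2],3),"jaw az",round(np.degrees(np.arctan2(r[1,2],r[0,2])),1),"F",np.round(o["ft_force"],1),"M",np.round(o["torque"],2),"g",round(o["grip_width"],3),"q",np.round(o["joint_pos"],2))
E
python3 - <<'E'
from h import *
N=["base","rail","stop","base_hole","holder","holder_hole","screw","screw_tip","stand","vial","vial2","pot"]
for c in("top","side"):
    p=shot(c,c+"0");print(c,np.round(p["cam_to_world"],3).tolist(),np.round(p["intrinsics"],1).tolist());marks(p,N)
st()
E
```

```text
top [[-0.009, 0.99, -0.141, 0.398], [-1.0, -0.008, 0.011, -0.019], [0.009, 0.141, 0.99, 0.987], [0.0, 0.0, 0.0, 1.0]] [[568.3, 0.0, 317.1], [0.0, 568.3, 243.5], [0.0, 0.0, 1.0]]
base 0.74 [563.2 143.9   1.8]
base 0.48 [567.5  79.   27.6]
rail 0.79 [611.2 139.4  48.7]
stop 0.73 [559.4  61.1  51.2]
base_hole 0.89 [569.3  82.3  45.8]
base_hole 0.56 [ 710.3 -175.5    4.5]
holder 0.72 [562.4 158.3  47.1]
holder 0.39 [ 567.7 -295.9   39.7]
screw 0.78 [ 566.4 -294.4   40. ]
screw 0.74 [ 492.3 -301.5   33. ]
screw_tip 0.72 [ 490.1 -304.7    1.2]
stand 0.67 [ 571.7 -292.8   -0.7]
stand 0.48 [557.7 117.3  48.1]
vial 0.71 [ 714.8 -175.2    7.2]
vial 0.64 [383.5 235.6  -0.4]
vial2 0.71 [ 714.8 -175.2    7.2]
vial2 0.64 [383.5 235.6  -0.4]
pot 0.57 [364.3 -73.2  -0.7]
pot 0.36 [567.1  81.8  45. ]
side [[0.863, 0.299, -0.408, 0.085], [-0.506, 0.503, -0.701, -0.777], [-0.004, 0.811, 0.585, 0.715], [0.0, 0.0, 0.0, 1.0]] [[604.7, 0.0, 321.6], [0.0, 604.7, 245.9], [0.0, 0.0, 1.0]]
base 0.77 [ 5.618e+02  1.459e+02 -4.000e-01]
base 0.47 [ 568.4 -290.7   39.9]
rail 0.84 [609.8 141.3  48. ]
stop 0.96 [558.2  62.2  52. ]
base_hole 0.73 [570.7  85.6  45.9]
holder 0.77 [557.2 163.6  47.2]
holder_hole 0.77 [554.1 120.4  44.8]
holder_hole 0.22 [565.5  77.2  30.1]
screw 0.95 [ 491.  -302.6   33.1]
screw 0.67 [ 567.  -289.7   40.4]
screw_tip 0.77 [ 569.3 -290.3    7.3]
screw_tip 0.64 [ 487.  -305.3    1.5]
stand 0.65 [ 5.684e+02 -2.919e+02  5.000e-01]
vial 0.74 [ 567.2 -290.4    6.2]
vial 0.49 [383.2 239.1  -5. ]
vial2 0.74 [ 567.2 -290.4    6.2]
vial2 0.49 [383.2 239.1  -5. ]
pot 0.77 [360.3 -73.4  -3.1]
pot 0.33 [ 572.4 -289.9   43.1]
t 1.3 tcp [236.3 578.6 231.3] x [ 0.  0. -1.] z [0.378 0.926 0.   ] jaw az 67.8 F [-0.2  0.7 -0.2] M [ 0.04 -0.03 -0.01] g 1.006 q [-1.21  0.33 -0.06  1.46  0.02  1.35 -0.09]
```

View pics/top0.png

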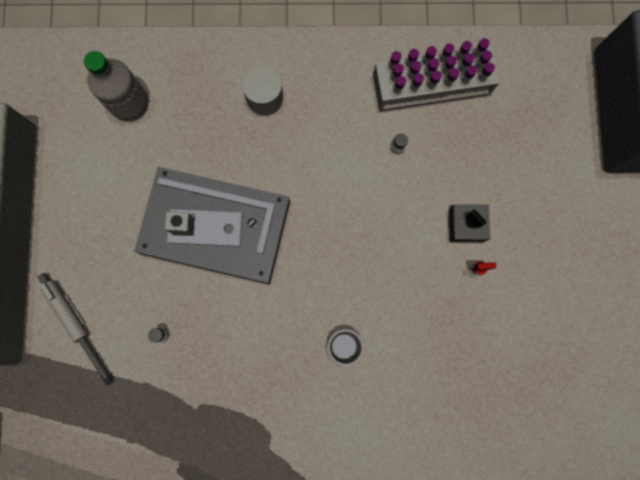

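View pics/side0.png

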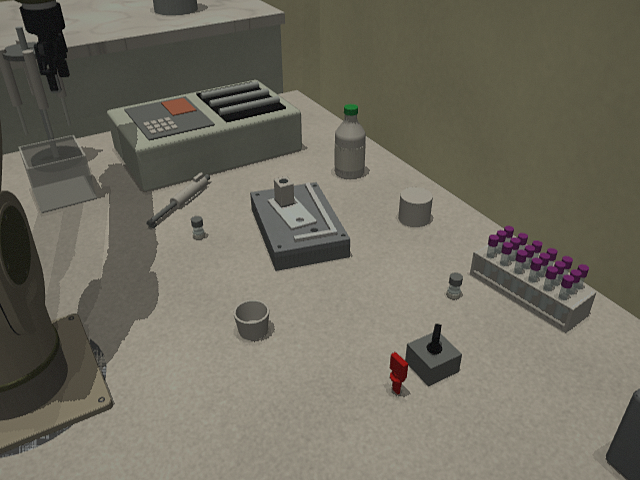

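The top view shows the base at about (136–289, 168–282) px, with the holder on it. Its hole is at (228,228) and the base hole at (252,223). The black screw in the stand is at (475,218), and the red decoy at (484,267). I'll enlarge crops to get accurate edges.

Run:
```python
from h import *
a=cv2.imread("pics/top0.png")
c1=cv2.resize(a[160:290,130:295],None,fx=4,fy=4,interpolation=cv2.INTER_CUBIC)
c2=cv2.resize(a[198:248,444:479+16],None,fx=2.7,fy=2.7,interpolation=cv2.INTER_CUBIC)
im=np.zeros((520,800,3),np.uint8);im[:,:660]=c1;im[:c2.shape[0],662:662+c2.shape[1]]=c2[:,:138]
b=cv2.imread("pics/side0.png")[315:385,400:470];im[200:338,662:800]=cv2.resize(b,(138,138),interpolation=cv2.INTER_CUBIC)
cv2.imwrite("pics/crop0.png",im)
p=shot("top")
for n,u,v,z in[("cTL",160,168,.045),("cTR",289,196,.045),("cBR",270,282,.045),("cBL",136,250,.045)]: print(n,np.round(ray(p,u,v,z)*1000,1))
```

```text
cTL [663.2 236.8  45. ]
cTR [612.9  17.6  45. ]
cBR [467.5  49.4  45. ]
cBL [522.8 272.5  45. ]
```

View pics/crop0.png

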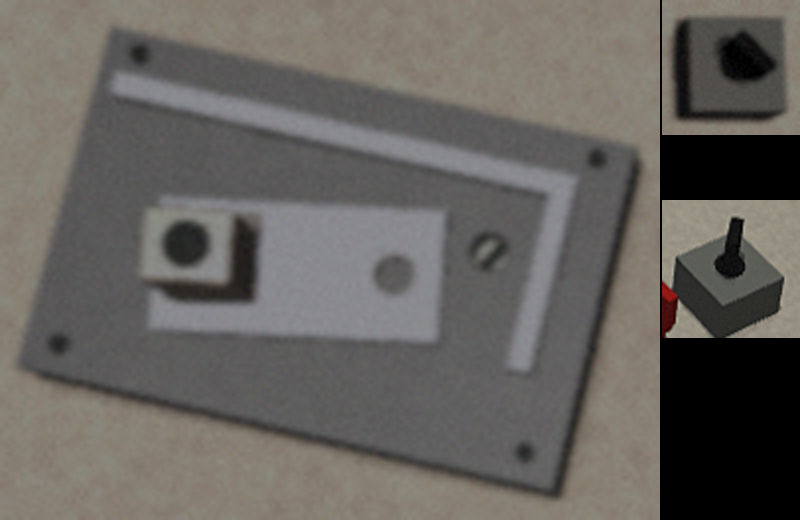

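The crop is useful. The holder foot and its corners are sharp, and the catch's slot shows in the base hole at crop (489,251), running from lower-left to upper-right. Next I'll fit the poses and measure the slot and wing angles.

```bash
cat > fit.py <<'E'
from h import *
from scipy.optimize import least_squares
def pose(p,model,pix,x0):
    def f(s):
        c,n=np.cos(s[2]),np.sin(s[2]);return np.concatenate([px(p,[s[0]+c*m[0]-n*m[1],s[1]+n*m[0]+c*m[1],m[2]])-q for m,q in zip(model,pix)])
    r=least_squares(f,x0,loss="soft_l1");return r.x,np.round(r.fun,1)
E
python3 - <<'E'
from fit import *
p=shot("top")
C=lambda L:[((x+.5)/4-.5+130,(y+.5)/4-.5+160) for x,y in L]
B,rb=pose(p,[(.075,.115,.045),(.075,-.115,.045),(-.075,-.115,.045),(-.075,.115,.045),(.045,-.085,.053),(-.03,-.085,.053),(.045,.105,.053)],C([(108,27),(637,150),(555,491),(20,366),(545,193),(508,370),(112,95)]),[.562,.145,.2])
H,rh=pose(p,[(.028,-.06,.051),(-.028,-.06,.051),(-.028,.06,.051),(0,-.04,.051)],C([(446,210),(438,342),(148,326),(394,274)]),[.56,.16,0])
print("base",B[:2]*1000,np.degrees(B[2]),rb);print("hold",H[:2]*1000,np.degrees(H[2]),rh)
rot=lambda a:np.array([[np.cos(a),-np.sin(a)],[np.sin(a),np.cos(a)]])
print("holder in base",rot(-B[2])@(H[:2]-B[:2])*1000, "target",(B[:2]+rot(B[2])@[.017,-.025])*1000,"hole",(B[:2]+rot(B[2])@[.017,-.065])*1000)
print("block",(H[:2]+rot(H[2])@[0,.035])*1000)
# slot: dark pixels in the bright disc
f=p["frame"].astype(float).mean(2);u,v=px(p,[*(B[:2]+rot(B[2])@[.017,-.065]),.032]);print("hole px",u,v)
iu,iv=int(round(u)),int(round(v));print(f[iv-6:iv+7,iu-7:iu+8].astype(int))
print("wing");print(f[203:232,462:490].astype(int))
E
```

```text
base [566.25419548 146.91965224] -13.44975251248372 [ 0.8  0.1  0.1 -0.9 -0.3  0.2 -0.9  0.5  1.3  0.4 -0.1 -0.5 -0.4 -0.1]
hold [560.35899878 158.80932368] -3.625189610639442 [ 0.2 -0.  -0.2  0.1  0.   0.1  0.  -0.2]
holder in base [-8.49896531 10.19240992] target [576.97314511 118.65122252] hole [567.66944426  79.74825155]
block [562.57202385 193.73928962]
hole px 252.83988823915922 223.92780300919856
[[ 92  90  87  82  71  66  66  67  72  82  90  93  90  93  91]
 [ 93  89  79  61  52  53  63  67  66  69  82  89  91  93  94]
 [ 92  83  60  47  55  79  96  92  74  65  72  82  91  93  92]
 [ 86  73  57  61  90 107 116  96  67  49  59  80  92  92  91]
 [ 86  64  52  82 111 116 108  79  53  47  66  79  90  94  95]
 [ 86  71  67  92 112 104  81  59  51  61  74  86  89  92  91]
 [ 89  81  78  95  97  80  58  48  65  82  89  92  91  93  93]
 [ 95  85  87  85  76  57  49  68  91 101  99  93  94  92  93]
 [ 93  91  86  73  62  52  58  78 100 101  94  94  92  92  91]
 [ 92  90  92  83  74  66  70  84  93  92  95  94  94  93  96]
 [ 92  93  94  92  87  83  85  88  94  95  91  95  91  94  93]

[... 2825 characters left out ...]
 83  76  77  70  59  44  35  17  20  13  13   8  11  10   6   6   1  16
   27  35  52  68  74  79  77  77  79 102]
 [ 81  76  79  76  76  69  56  40  28  26  29  26  33  31  30  25  32  36
   49  59  65  78  76  76  77  81  80  96]
 [ 77  78  77  77  81  80  71  63  59  54  50  48  51  55  56  54  58  60
   68  73  77  81  78  76  79  77  80  94]
 [ 74  79  79  79  80  77  73  75  72  69  66  65  64  69  74  69  70  73
   74  80  80  79  76  77  79  76  77  89]
 [ 79  78  78  78  82  78  78  77  75  77  73  69  71  72  79  74  78  76
   78  77  78  79  78  80  78  75  80  95]
 [ 79  79  80  77  77  75  76  79  78  78  81  77  77  78  75  77  82  80
   80  76  78  78  77  74  79  76  78  94]]
```

```bash
python3 -m crank '[[0,[2.5,-3,0],[0,0,-0.1]],[0,[2.5,-3,0],[0,0,-0.1]],[0,[2.5,-3,0],[0,0,-0.1]],[0,[2.5,-3,0],[0,0,-0.1]],[0,[2.5,-3,0],[0,0,-0.1]],[0,[2.5,-3,0],[0,0,-0.1]],[0,[2.5,-3,0],[0,0,-0.1]],[0,[2.5,-3,0],[0,0,-0.1]],[0,[2.5,-3,0],[0,0,-0.1]],[0,[2.5,-3,0],[0,0,-0.1]],[0,[2.5,-3,0],[0,0,-0.1]],[0,[2.5,-3,0],[0,0,-0.1]]]' 30
python3 - <<'E'
from h import *
st()
p=shot("top")
for d in [(0,0),]:
  a=ray(p,252.84+2.2,223.93-3,.029);b=ray(p,252.84-2,223.93+2,.029);print("slot az",np.degrees(np.arctan2(*(b-a)[1::-1])))
a=ray(p,477,211,.08);b=ray(p,484.3,219,.08);print("wing az",np.degrees(np.arctan2(*(b-a)[1::-1])))
E
```

```text
clock: 2.4
position: [0.5373, 0.217, 0.2317]
ee_rot: [0.008, 0.707, -0.008, 0.707]
ft_force: [0.6, 1.0, -0.1]
grip_width: 1.002
t 2.4 tcp [537.3 217.  231.7] x [ 0.001  0.    -1.   ] z [ 1.    -0.022  0.001] jaw az -1.2 F [ 0.6  1.  -0.1] M [ 0.11 -0.05 -0.02] g 1.002 q [-0.75  0.23  0.34  1.6  -0.08  1.32 -0.42]
slot az 140.46386889285432
wing az -139.8346624759935
```

```bash
python3 -m crank '[[0,[1.25,-1.15,-3],[0,0,-0.02]],[0,[1.3,-1.2,-3],[0,0,-0.02]],[0,[0,0,-3],[0,0,0]],[0,[0,0,-3],[0,0,0]],[0,[0,0,-3],[0,0,0]],[0,[0,0,-2.1],[0,0,0]],[0,[0,0,0],[0,0,0]],[0.9,[0,0,0],[0,0,0]],[0.9,[0,0,0],[0,0,0]],[0.9,[0,0,0],[0,0,0]],[0.9,[0,0,0],[0,0,0]],[0.9,[0,0,0],[0,0,0]]]' 30
python3 - <<'E'
from h import *
st()
E
```

```text
clock: 3.45
position: [0.5627, 0.1955, 0.0619]
ee_rot: [0.021, 0.706, -0.02, 0.708]
ft_force: [2.2, 0.7, 3.9]
grip_width: 0.345
t 3.45 tcp [562.7 195.5  61.9] x [ 0.002  0.001 -1.   ] z [ 0.998 -0.057  0.002] jaw az -3.3 F [2.2 0.7 3.9] M [ 0.16 -0.05 -0.01] g 0.345 q [-0.68  0.43  0.34  1.74 -0.16  1.   -0.34]
```

```bash
python3 -m crank '[[0.9,[0.2,-0.4,0],[0,0,-0.022]],[0.9,[0.2,-0.4,0],[0,0,-0.022]],[0.9,[0.25,-0.46,0],[0,0,-0.022]],[0.9,[0.26,-0.47,0],[0,0,-0.022]],[0.9,[0.26,-0.47,0],[0,0,-0.022]],[0.9,[0.26,-0.47,0],[0,0,-0.022]],[0.9,[0.26,-0.47,0],[0,0,-0.022]],[0.9,[0.26,-0.48,0],[0,0,-0.022]],[0.9,[0,0,0],[0,0,0]],[0.9,[0,0,0],[0,0,0]]]'
python3 - <<'E'
from h import *
st(); p=shot("top","top1")
a=p["frame"][160:290,130:295,::-1];cv2.imwrite("pics/crop1.png",cv2.resize(a,None,fx=4,fy=4,interpolation=cv2.INTER_CUBIC))
E
```

```text
clock: 4.28
position: [0.5825, 0.1591, 0.0619]
ee_rot: [0.083, 0.701, -0.082, 0.703]
ft_force: [-0.0, 0.1, 5.0]
grip_width: 0.346
t 4.2833 tcp [582.5 159.1  61.9] x [ 0.003  0.001 -1.   ] z [ 0.973 -0.232  0.002] jaw az -13.4 F [-0.   0.1  5. ] M [-0.01 -0.   -0.03] g 0.346 q [-0.65  0.45  0.38  1.72 -0.19  1.01 -0.43]
```

View pics/crop1.png

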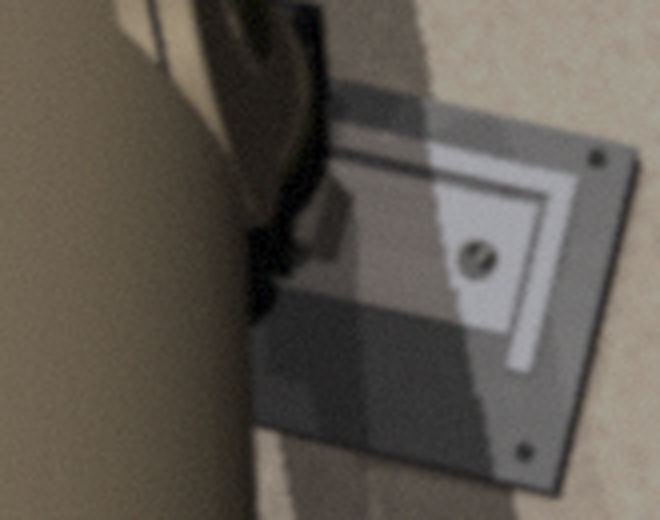

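The view shows the holder parallel to the rail and stop, with dark gaps of about 9 crop pixels (4 mm) on each side. Next I'll ease it against the rail.

```bash
for i in 1; do python3 -m crank '[[0.9,[0.12,-0.03,0],[0,0,0]],[0.9,[0.12,-0.03,0],[0,0,0]],[0.9,[0.1,-0.02,0],[0,0,0]],[0.9,[0,0,0],[0,0,0]]]'; python3 -m crank '[[0.9,[0.07,-0.02,0],[0,0,0]],[0.9,[0,0,0],[0,0,0]]]';  python3 -m crank '[[0.9,[0.07,-0.02,0],[0,0,0]],[0.9,[0,0,0],[0,0,0]]]'; done
```

```text
clock: 4.67
position: [0.5851, 0.1588, 0.0619]
ee_rot: [0.083, 0.702, -0.082, 0.703]
ft_force: [-4.3, 0.6, 9.9]
grip_width: 0.347
clock: 4.83
position: [0.5857, 0.1586, 0.0619]
ee_rot: [0.083, 0.702, -0.082, 0.702]
ft_force: [-5.0, 1.0, 10.0]
grip_width: 0.347
clock: 5.0
position: [0.5863, 0.1585, 0.0618]
ee_rot: [0.083, 0.702, -0.082, 0.702]
ft_force: [-4.6, 1.2, 10.5]
grip_width: 0.347
```

```bash
python3 -m crank '[[0.9,[0.07,-0.02,0],[0,0,0]],[0.9,[0,0,0],[0,0,0]]]'; python3 -m crank '[[0.9,[0.07,-0.02,0],[0,0,0]],[0.9,[0,0,0],[0,0,0]]]';  python3 -m crank '[[0.9,[0.07,-0.02,0],[0,0,0]],[0.9,[0,0,0],[0,0,0]]]'
```

```text
clock: 5.17
position: [0.5871, 0.1583, 0.0619]
ee_rot: [0.083, 0.702, -0.082, 0.703]
ft_force: [-5.0, 0.6, 9.6]
grip_width: 0.348
clock: 5.33
position: [0.5877, 0.1582, 0.0618]
ee_rot: [0.083, 0.702, -0.082, 0.702]
ft_force: [-5.1, 1.5, 10.5]
grip_width: 0.349
clock: 5.5
position: [0.5879, 0.1582, 0.0619]
ee_rot: [0.083, 0.703, -0.082, 0.702]
ft_force: [-8.5, 1.0, 12.6]
grip_width: 0.35
```

```bash
python3 -m crank '[[0.9,[-0.03,-0.12,0],[0,0,0]],[0.9,[-0.03,-0.12,0],[0,0,0]],[0.9,[-0.02,-0.1,0],[0,0,0]],[0.9,[0,0,0],[0,0,0]]]'; python3 -m crank '[[0.9,[-0.015,-0.07,0],[0,0,0]],[0.9,[0,0,0],[0,0,0]]]';  python3 -m crank '[[0.9,[-0.015,-0.07,0],[0,0,0]],[0.9,[0,0,0],[0,0,0]]]';python3 -m crank '[[0.9,[-0.015,-0.07,0],[0,0,0]],[0.9,[0,0,0],[0,0,0]]]'
```

```text
clock: 5.83
position: [0.5875, 0.1567, 0.0619]
ee_rot: [0.083, 0.702, -0.08, 0.703]
ft_force: [-4.6, 8.3, 7.7]
grip_width: 0.348
clock: 6.0
position: [0.5874, 0.1562, 0.0619]
ee_rot: [0.083, 0.702, -0.08, 0.703]
ft_force: [-3.5, 7.3, 8.2]
grip_width: 0.348
clock: 6.17
position: [0.5873, 0.1556, 0.0619]
ee_rot: [0.083, 0.702, -0.08, 0.703]
ft_force: [-2.9, 7.4, 8.0]
grip_width: 0.348
clock: 6.33
position: [0.5872, 0.1551, 0.0619]
ee_rot: [0.083, 0.702, -0.08, 0.703]
ft_force: [-3.4, 9.7, 6.3]
grip_width: 0.347
```

```bash
for k in 1; do python3 -m crank '[[0.9,[-0.015,-0.07,0],[0,0,0]],[0.9,[0,0,0],[0,0,0]]]';python3 -m crank '[[0.9,[-0.015,-0.07,0],[0,0,0]],[0.9,[0,0,0],[0,0,0]]]';python3 -m crank '[[0.9,[-0.015,-0.07,0],[0,0,0]],[0.9,[0,0,0],[0,0,0]]]'; done
python3 - <<'E'
from h import *
st(); p=shot("top","top2")
a=p["frame"][195:255,215:295,::-1];cv2.imwrite("pics/crop2.png",cv2.resize(a,None,fx=7,fy=7,interpolation=cv2.INTER_CUBIC))
E
```

```text
clock: 6.5
position: [0.5872, 0.155, 0.0619]
ee_rot: [0.083, 0.702, -0.08, 0.703]
ft_force: [-1.3, 10.4, 5.3]
grip_width: 0.347
clock: 6.67
position: [0.5872, 0.1549, 0.062]
ee_rot: [0.083, 0.702, -0.079, 0.703]
ft_force: [-0.3, 12.0, 5.5]
grip_width: 0.345
clock: 6.83
position: [0.5872, 0.1549, 0.0621]
ee_rot: [0.084, 0.702, -0.079, 0.703]
ft_force: [0.3, 14.4, 4.6]
grip_width: 0.343
t 6.8333 tcp [587.2 154.9  62.1] x [ 0.003  0.007 -1.   ] z [ 0.974 -0.228  0.001] jaw az -13.2 F [ 0.3 14.4  4.6] M [ 2.78  0.19 -0.41] g 0.343 q [-0.63  0.45  0.38  1.71 -0.2   1.01 -0.41]
```

View pics/crop2.png

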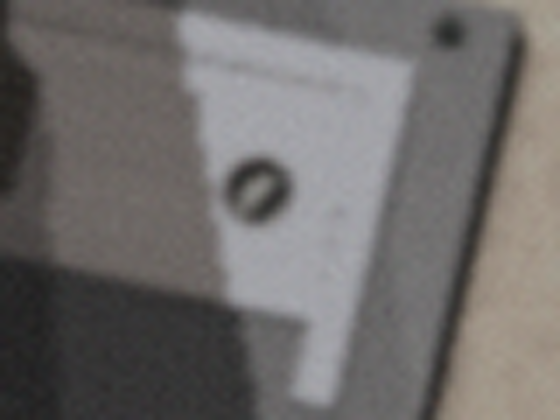

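The holder now touches the stop, with only a hairline at the rail and the slot visible through both holes at crop (258,190). I'll give it one small press on the rail, relax, release and lift.

```bash
python3 -m crank '[[0.9,[0.1,-0.02,0],[0,0,0]],[0.9,[0,0,0],[0,0,0]],[0.9,[0,0,0],[0,0,0]]]'; python3 -m crank '[[0.9,[-0.03,0.1,0],[0,0,0]],[0.9,[-0.03,0.03,0],[0,0,0]],[0.5,[0,0,0],[0,0,0]],[0,[0,0,0],[0,0,0]],[0,[0,0,0],[0,0,0]],[0,[0,0,0],[0,0,0]],[0,[0,0,0],[0,0,0]],[0,[0,0,2],[0,0,0]],[0,[0,0,4],[0,0,0]],[0,[0,0,4],[0,0,0]],[0,[0,0,4],[0,0,0]],[0,[0,0,4],[0,0,0]]]'
python3 - <<'E'
from h import *
st()
E
```

```text
clock: 7.13
position: [0.5875, 0.1548, 0.0619]
ee_rot: [0.084, 0.702, -0.079, 0.703]
ft_force: [-3.4, 14.8, 5.9]
grip_width: 0.346
clock: 8.13
position: [0.5866, 0.1501, 0.2423]
ee_rot: [0.082, 0.702, -0.083, 0.702]
ft_force: [1.4, 0.6, -0.0]
grip_width: 1.002
t 8.1333 tcp [586.6 150.1 242.3] x [ 0. -0. -1.] z [ 0.973 -0.232  0.   ] jaw az -13.4 F [ 1.4  0.6 -0. ] M [ 0.08 -0.09  0.02] g 1.002 q [-0.67  0.29  0.43  1.52 -0.12  1.35 -0.47]
```

```bash
python3 -m crank '[[0,[0,-3,0],[0,0,-0.05]],[0,[-0.2,-4,0],[0,0,-0.05]],[0,[-0.2,-4,0],[0,0,-0.05]],[0,[-0.2,-4,0],[0,0,-0.055]],[0,[-0.2,-4,0],[0,0,-0.055]],[0,[-0.2,-4,0],[0,0,-0.055]],[0,[-0.2,-4,0],[0,0,-0.055]],[0,[-0.2,-4,0],[0,0,-0.055]],[0,[-0.2,-4,0],[0,0,-0.055]],[0,[-0.2,-3,0],[0,0,-0.055]]]'
python3 - <<'E'
from h import *
st(); p=shot("top","top3")
c1=cv2.resize(p["frame"][160:290,130:295,::-1],None,fx=4,fy=4,interpolation=cv2.INTER_CUBIC);c1=c1[:,:,:]
cv2.imwrite("pics/crop3.png",c1);marks(p,["holder","holder_hole","base_hole"],1)
s=cv2.imread("pics/top0.png");g=cv2.cvtColor(s,cv2.COLOR_BGR2GRAY)
cv2.imwrite("pics/scr.png",cv2.resize(s[195:250,440:500],None,fx=10,fy=10,interpolation=cv2.INTER_CUBIC))
E
```

```text
clock: 8.97
position: [0.5677, -0.2334, 0.2406]
ee_rot: [0.266, 0.655, -0.267, 0.655]
ft_force: [0.2, -0.2, -0.0]
grip_width: 0.996
t 8.9667 tcp [ 567.7 -233.4  240.6] x [ 0.    -0.001 -1.   ] z [ 0.715 -0.699  0.001] jaw az -44.3 F [ 0.2 -0.2 -0. ] M [-0.04  0.02  0.05] g 0.996 q [-0.22  0.35  0.69  1.51 -0.22  1.36 -0.29]
holder 0.79 [577.9 115.9  48.9]
holder_hole 0.89 [565.7  80.4  46.4]
base_hole 0.89 [567.3  81.5  47.6]
```

View pics/crop3.png

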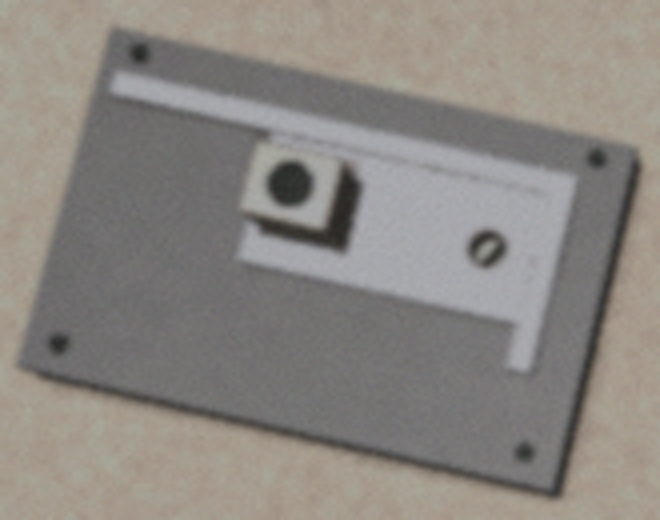

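View pics/scr.png

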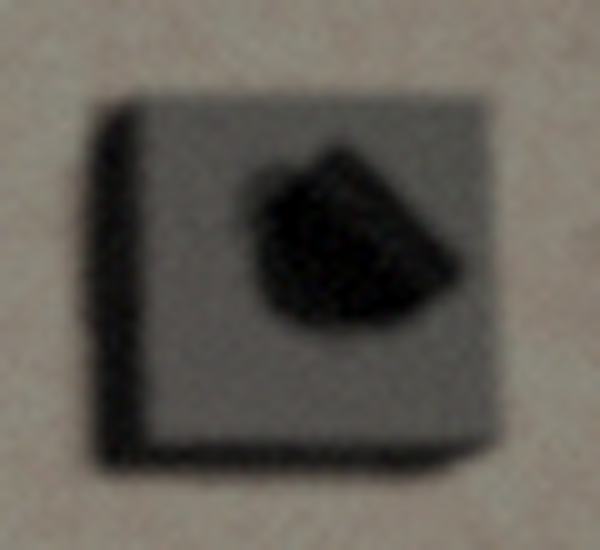

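The holder sits flush against the rail and the stop, and its hole shows the slot centred at crop (487,248). The stand's top square spans crop (143–495, 97–440), and the wing's upper-right edge runs from (345,145) to (462,270). I'll fit both for the grasp.

Run:
```python
from fit import *
p=shot("top"); Q=lambda L:[((x+.5)/10-.5+440,(y+.5)/10-.5+195) for x,y in L]
S,r=pose(p,[(.03,.03,.04),(.03,-.03,.04),(-.03,-.03,.04),(-.03,.03,.04)],Q([(143,97),(488,97),(495,437),(145,440)]),[.567,-.291,0]);print(S[:2]*1000,np.degrees(S[2]),r)
W,r=pose(p,[(.015,.005,.08),(-.015,.005,.08)],Q([(347,143),(463,270)]),[.567,-.291,np.radians(-138)]);print(W[:2]*1000,np.degrees(W[2]),r)
W,r=pose(p,[(.015,-.005,.08),(-.015,-.005,.08)],Q([(347,143),(463,270)]),[.567,-.291,np.radians(42)]);print(W[:2]*1000,np.degrees(W[2]),r)
C=lambda L:[((x+.5)/4-.5+130,(y+.5)/4-.5+160) for x,y in L]
H,r=pose(p,[(-.028,-.06,.051),(-.028,.06,.051),(0,-.04,.051)],C([(516,323),(238,262),(487,248)]),[.577,.118,-.23]);print("holder",H[:2]*1000,np.degrees(H[2]),r)
s=shot("side");marks(s,["screw","stand","holder_hole"],2)
f=p["frame"].astype(float).mean(2);print(f[216:230,245:260].astype(int))
```

```text
[ 567.96386398 -291.25791085] -1.126706462818787 [-0.6 -0.5  0.  -0.1  0.5  0.7  0.  -0. ]
[ 573.91216851 -298.29947044] -319.9826198191613 [-0.5 -0.5  0.5  0.5]
[ 567.48196549 -290.64097905] 40.017431122396 [-0.5 -0.5  0.5  0.5]
holder [577.09929664 119.49996595] -12.958815020952919 [ 0.4  0.1 -0.2 -0.1 -0.2  0. ]
screw 0.91 [ 491.7 -304.    33.5]
screw 0.81 [ 569.5 -286.9   42.9]
stand 0.96 [ 573.1 -290.3    0.6]
holder_hole 0.71 [566.2  81.8  43.7]
[[168 168 169 169 168 161 158 156 161 166 166 170 170 170 169]
 [169 169 170 158 144 132 120 117 130 149 159 166 169 170 166]
 [168 166 156 136 107  87  70  72  85 109 138 163 168 166 168]
 [168 156 136 101  66  52  59  70  75  87 108 140 163 167 169]
 [167 149 117  70  55  69  98 115 116  93  91 123 155 166 170]
 [164 141 103  63  72 106 134 139 119  83  76 112 150 167 169]
 [159 137  94  73 100 130 146 129  98  68  67 109 151 169 170]
 [164 142 101  82 112 140 127 104  71  59  88 126 156 167 168]
 [168 150 122 103 117 125  98  68  62  82 117 143 165 168 170]
 [168 159 143 125 115  99  74  64  83 115 143 157 167 168 166]
 [170 165 162 145 125 108  95 105 125 147 157 164 169 169 168]
 [169 172 168 160 154 146 142 144 154 163 165 170 167 170 169]
 [169 171 170 171 167 168 163 163 167 169 167 171 170 168 167]
 [167 169 169 167 168 165 168 169 169 168 169 171 173 169 169]]
```

```bash
python3 -m crank '[[0.4,[0,-2.9,-2],[0,0,-0.05]],[0.4,[0,-2.8,-3],[0,0,-0.05]],[0.4,[0,0,-4],[0,0,0]],[0.4,[0,0,-4],[0,0,0]],[0.4,[0,0,0],[0,0,0]],[0.4,[0,0,0],[0,0,0]]]' 40
python3 - <<'E'
from h import *
st()
E
```

```text
clock: 9.92
position: [0.5684, -0.285, 0.1095]
ee_rot: [0.297, 0.643, -0.297, 0.641]
ft_force: [0.0, 0.6, 1.8]
grip_width: 0.603
t 9.9167 tcp [ 568.4 -285.   109.5] x [-0.003  0.001 -1.   ] z [ 0.647 -0.762 -0.003] jaw az -49.7 F [0.  0.6 1.8] M [ 0.01 -0.03 -0.02] g 0.603 q [-0.11  0.52  0.67  1.6  -0.34  1.15 -0.22]
```

```bash
python3 -m crank '[[0.4,[-0.09,-0.56,-1.5],[0,0,0]],[0.4,[0,0,-2],[0,0,0]],[0.4,[0,0,-1.4],[0,0,0]],[0.4,[0,0,-1],[0,0,0]],[0.4,[0,0,0],[0,0,0]],[0.4,[0,0,0],[0,0,0]],[1,[0,0,0],[0,0,0]],[1,[0,0,0],[0,0,0]],[1,[0,0,0],[0,0,0]],[1,[0,0,0],[0,0,0]],[1,[0,0,0],[0,0,0]]]' 40
python3 - <<'E'
from h import *
st()
E
```

```text
clock: 10.83
position: [0.5684, -0.2922, 0.0521]
ee_rot: [0.297, 0.641, -0.297, 0.642]
ft_force: [-1.1, 0.8, 4.7]
grip_width: 0.111
t 10.8333 tcp [ 568.4 -292.2   52.1] x [ 0.001 -0.    -1.   ] z [ 0.646 -0.763  0.001] jaw az -49.7 F [-1.1  0.8  4.7] M [ 0.19  0.22 -0.02] g 0.111 q [-0.07  0.59  0.64  1.64 -0.39  1.05 -0.18]
```

```bash
python3 -m crank '[[1,[0,0,2],[0,0,0]],[1,[0,0,3],[0,0,0]],[1,[0,0,4],[0,0,0]],[1,[0,0,4],[0,0,0]],[1,[0,1,2],[0,0,0.08]],[1,[0,2,0],[0,0,0.11]],[1,[0,3,0],[0,0,0.11]],[1,[0,3,0],[0,0,0.11]],[1,[0,3,0],[0,0,0.11]],[1,[0,3,0],[0,0,0.11]],[1,[0,3,0],[0,0,0.11]],[1,[0,3,0],[0,0,0.11]]]' 60
python3 - <<'E'
from h import *
st()
E
```

```text
clock: 11.83
position: [0.5677, -0.0806, 0.2014]
ee_rot: [0.004, 0.707, -0.004, 0.707]
ft_force: [0.2, -0.3, -0.7]
grip_width: 0.103
t 11.8333 tcp [567.7 -80.6 201.4] x [ 0.  0. -1.] z [ 1.    -0.013  0.   ] jaw az -0.7 F [ 0.2 -0.3 -0.7] M [-0.04 -0.01  0.02] g 0.103 q [-0.36  0.25  0.5   1.67 -0.12  1.26  0.15]
```

```bash
python3 -m crank '[[1,[0,2.5,0],[0,0,0.11]],[1,[0,2.5,0],[0,0,0.11]],[1,[0,2.5,0],[0,0,0.11]],[1,[0,2.5,0],[0,0,0.11]],[1,[0,2.5,-1],[0,0,0.11]],[1,[0,2,-1.5],[0,0,0.11]],[1,[0.1,1,-2],[0,0,0.11]],[1,[0.1,0.6,-2],[0,0,0.106]],[1,[0,0,-1],[0,0,0]],[1,[0,0,0],[0,0,0]],[1,[0,0,0],[0,0,0]]]' 60
python3 - <<'E'
from h import *
st()
p=shot("side","side1");marks(p,["screw","screw_tip","holder_hole","base_hole"],1)
print("hole px at z51 est:",px(p,[.5694,.0802,.051]),"tip est",px(p,[.5694,.0802,.083]))
a=p["frame"][160:270,240:360,::-1];cv2.imwrite("pics/crop4.png",cv2.resize(a,None,fx=5,fy=5,interpolation=cv2.INTER_CUBIC))
p=shot("top");marks(p,["screw","screw_tip","holder_hole"],1)
E
```

```text
clock: 12.75
position: [0.57, 0.078, 0.1265]
ee_rot: [-0.293, 0.644, 0.292, 0.643]
ft_force: [-0.2, -0.6, 0.4]
grip_width: 0.107
t 12.75 tcp [570.   78.  126.5] x [-0.    -0.001 -1.   ] z [ 0.658  0.753 -0.001] jaw az 48.9 F [-0.2 -0.6  0.4] M [-0.02 -0.01 -0.02] g 0.107 q [-0.46  0.31  0.29  1.74 -0.1   1.11  0.72]
screw 0.69 [569.8  82.7  45. ]
screw_tip 0.7 [ 487.7 -304.8    3.1]
holder_hole 0.73 [565.8  82.4  44.4]
base_hole 0.91 [570.7  84.2  45.5]
hole px at z51 est: [314.74202421 226.9561342 ] tip est [314.56563276 213.21581295]
screw 0.64 [ 493.3 -302.7   35.6]
holder_hole 0.5 [558.8  62.1  50. ]
```

View pics/crop4.png

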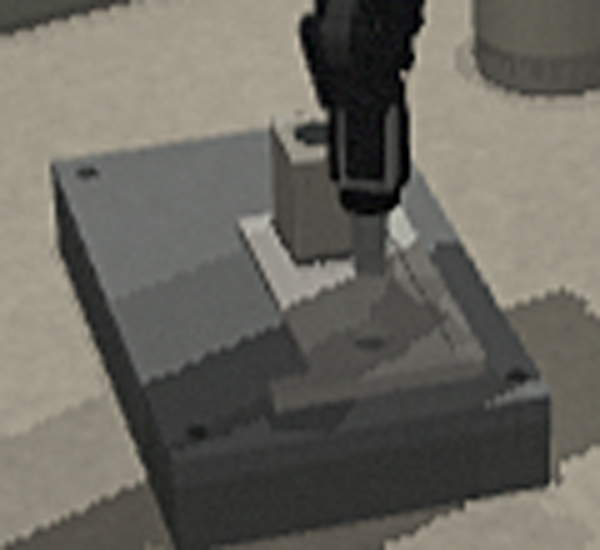

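Run:
```python
from h import *
p=shot("side")
print("hole",ray(p,313.8,227.9,.051)*1000,"tip",ray(p,313.6,214.6,.0824)*1000,px(p,[.570,.078,.0824]),px(p,[.5694,.0802,.0824]))
f=p["frame"].astype(int).sum(2)//3
print(f[204:234,306:322])
```

```text
hole [566.16882008  78.27702559  51.        ] tip [565.80613122  77.68859247  82.4       ] [315.40587401 213.92175185] [314.56899208 213.4774933 ]
[[ 75  76  79  79  64  65  68  69  72  67  53 125 173 168 168 162]
 [ 77  76  76  80  61  64  64  69  65  63  49 106 175 168 168 172]
 [ 77  75  77  78  62  64  67  69  66  66  55  74 177 169 165 169]
 [ 77  77  76  79  60  65  68  68  63  65  51  87 143 173 171 172]
 [ 77  77  80  79  63  64  65  67  67  64  52 141 109 147 135 136]
 [ 78  79  80  75  66  62  65  67  66  60  54 131 145 123 103 100]
 [ 67  61  58  53  64  63  66  65  68  64  60 107 128 111  92 107]
 [ 55  47  50  58  92  69  65  68  65  67  61  87  84 109  74 110]
 [119 117 120 123 109  62  65  68  69  66  63  74  86 114  99  97]
 [141 150 151 157 127  63  63  64  66  66  65  79  89 116 113  76]
 [144 155 157 159 158  82  75  75  77  77  72  85  88 117 113  98]
 [153 158 120 122 128  88  86  88  87  89  85  80  76 108 106 108]
 [160 124  80  82  86  85  89  89  89  89  91  74  71  85 101 100]
 [125  83  83  86  88  88  90  89  90  91  83  75  74  73  84 101]
 [ 85  86  88  
[... 357 characters left out ...]
  76  76  77  77  73  76  75]
 [ 90  92  92  92  91  90  84  81  80  81  79  75  77  77  76  76]
 [ 90  92  93  84  85  85  82  82  83  82  80  80  78  75  75  76]
 [ 82  82  85  77  77  79  83  83  83  85  81  77  76  75  75  74]
 [ 75  74  77  76  76  77  78  73  72  70  76  76  72  76  79  76]
 [ 74  75  78  75  72  59  56  53  52  51  58  68  70  76  76  72]
 [ 78  75  77  78  74  68  61  59  59  55  67  73  75  76  72  88]
 [ 75  77  74  75  79  82  78  73  73  71  79  77  74  72  88  99]
 [ 75  79  78  78  77  79  79  77  77  76  75  73  81  88  96  95]
 [ 76  74  76  75  76  76  76  76  74  72  88  89  89  97  95  95]
 [ 72  75  76  76  77  74  74  91  88  87  99  97  95  97  95  96]]
```

```bash
python3 -m crank '[[1,[0.04,0.13,-1],[0,0,0.01]],[1,[0,0,-1],[0,0,0]],[1,[0,0,-0.5],[0,0,0]],[1,[0,0,0],[0,0,0]]]'
python3 -m crank '[[1,[0,0,-0.3],[0,0,0]],[1,[0,0,-0.3],[0,0,0]],[1,[0,0,-0.3],[0,0,0]],[1,[0,0,0],[0,0,0]]]'
python3 - <<'E'
from h import *
st()
E
```

```text
clock: 13.58
position: [0.5692, 0.0801, 0.0991]
ee_rot: [-0.297, 0.643, 0.298, 0.64]
ft_force: [-0.6, -0.4, -0.9]
grip_width: 0.103
clock: 13.92
position: [0.5702, 0.0803, 0.0918]
ee_rot: [-0.297, 0.642, 0.297, 0.641]
ft_force: [0.1, -0.0, -0.9]
grip_width: 0.105
t 13.9167 tcp [570.2  80.3  91.8] x [-0.001 -0.    -1.   ] z [ 0.646  0.763 -0.   ] jaw az 49.7 F [ 0.1 -0.  -0.9] M [ 0.02 -0.01  0.03] g 0.105 q [-0.46  0.35  0.28  1.77 -0.11  1.04  0.74]
```

```bash
python3 -m crank '[[1,[0,0,-0.2],[0,0,0]],[1,[0,0,-0.2],[0,0,0]],[1,[0,0,0],[0,0,0]]]';python3 -m crank '[[1,[0,0,-0.2],[0,0,0]],[1,[0,0,-0.2],[0,0,0]],[1,[0,0,0],[0,0,0]]]'
python3 - <<'E'
from h import *
st()
E
```

```text
clock: 14.17
position: [0.5703, 0.0803, 0.088]
ee_rot: [-0.297, 0.642, 0.297, 0.641]
ft_force: [0.1, -0.3, -0.4]
grip_width: 0.105
clock: 14.42
position: [0.5702, 0.0803, 0.0839]
ee_rot: [-0.297, 0.642, 0.297, 0.641]
ft_force: [-1.2, -0.3, -0.2]
grip_width: 0.105
t 14.4167 tcp [570.2  80.3  83.9] x [-0.001 -0.    -1.   ] z [ 0.646  0.763 -0.   ] jaw az 49.7 F [-1.2 -0.3 -0.2] M [-0.   -0.02 -0.01] g 0.105 q [-0.46  0.36  0.28  1.77 -0.11  1.03  0.74]
```

```bash
python3 -m crank '[[1,[0,0,-0.2],[0,0,0]],[1,[0,0,-0.15],[0,0,0]],[1,[0,0,0],[0,0,0]]]';python3 -m crank '[[1,[0,0,-0.15],[0,0,0]],[1,[0,0,-0.1],[0,0,0]],[1,[0,0,0],[0,0,0]]]';python3 -m crank '[[1,[0,0,-0.15],[0,0,0]],[1,[0,0,0],[0,0,0]]]'
python3 - <<'E'
from h import *
st()
E
```

```text
clock: 14.67
position: [0.5703, 0.0803, 0.0805]
ee_rot: [-0.297, 0.642, 0.297, 0.641]
ft_force: [0.1, -0.5, -0.1]
grip_width: 0.099
clock: 14.92
position: [0.5703, 0.0803, 0.0781]
ee_rot: [-0.297, 0.642, 0.297, 0.641]
ft_force: [-0.0, -0.3, -1.0]
grip_width: 0.104
clock: 15.08
position: [0.5703, 0.0803, 0.0766]
ee_rot: [-0.297, 0.642, 0.297, 0.641]
ft_force: [0.9, 0.1, -0.7]
grip_width: 0.1
t 15.0833 tcp [570.3  80.3  76.6] x [-0.  0. -1.] z [ 0.646  0.763 -0.   ] jaw az 49.7 F [ 0.9  0.1 -0.7] M [-0.03  0.01 -0.06] g 0.1 q [-0.45  0.37  0.28  1.78 -0.12  1.01  0.74]
```

```bash
for i in 1; do python3 -m crank '[[1,[0,0,-0.15],[0,0,0]],[1,[0,0,0],[0,0,0]]]';python3 -m crank '[[1,[0,0,-0.15],[0,0,0]],[1,[0,0,0],[0,0,0]]]';python3 -m crank '[[1,[0,0,-0.15],[0,0,0]],[1,[0,0,0],[0,0,0]]]';python3 -m crank '[[1,[0,0,-0.1],[0,0,0]],[1,[0,0,0],[0,0,0]]]'; done
python3 - <<'E'
from h import *
st()
E
```

```text
clock: 15.25
position: [0.5704, 0.0803, 0.0751]
ee_rot: [-0.297, 0.642, 0.297, 0.642]
ft_force: [0.3, 0.2, -0.7]
grip_width: 0.107
clock: 15.42
position: [0.5704, 0.0802, 0.0736]
ee_rot: [-0.297, 0.642, 0.297, 0.642]
ft_force: [0.4, 0.0, -0.3]
grip_width: 0.108
clock: 15.58
position: [0.5705, 0.0803, 0.0722]
ee_rot: [-0.297, 0.642, 0.297, 0.642]
ft_force: [0.8, -0.1, -0.2]
grip_width: 0.106
clock: 15.75
position: [0.5705, 0.0802, 0.0712]
ee_rot: [-0.297, 0.642, 0.297, 0.642]
ft_force: [1.3, -0.1, -0.6]
grip_width: 0.103
t 15.75 tcp [570.5  80.2  71.2] x [ 0. -0. -1.] z [0.646 0.763 0.   ] jaw az 49.7 F [ 1.3 -0.1 -0.6] M [-0.13 -0.25 -0.02] g 0.103 q [-0.45  0.37  0.28  1.78 -0.12  1.    0.74]
```

```bash
for i in 1; do python3 -m crank '[[1,[0,0,-0.15],[0,0,0]],[1,[0,0,0],[0,0,0]]]';python3 -m crank '[[1,[0,0,-0.15],[0,0,0]],[1,[0,0,0],[0,0,0]]]';python3 -m crank '[[1,[0,0,-0.15],[0,0,0]],[1,[0,0,0],[0,0,0]]]';python3 -m crank '[[1,[0,0,-0.1],[0,0,0]],[1,[0,0,0],[0,0,0]]]'; done
python3 - <<'E'
from h import *
st()
E
```

```text
clock: 15.92
position: [0.5705, 0.0802, 0.0697]
ee_rot: [-0.297, 0.642, 0.297, 0.642]
ft_force: [0.7, -0.3, -0.6]
grip_width: 0.104
clock: 16.08
position: [0.5705, 0.0803, 0.0682]
ee_rot: [-0.297, 0.641, 0.297, 0.642]
ft_force: [0.8, -1.0, -1.1]
grip_width: 0.103
clock: 16.25
position: [0.5705, 0.0802, 0.0667]
ee_rot: [-0.297, 0.642, 0.297, 0.642]
ft_force: [0.7, -0.9, -0.5]
grip_width: 0.102
clock: 16.42
position: [0.5705, 0.0802, 0.0657]
ee_rot: [-0.297, 0.642, 0.297, 0.642]
ft_force: [2.0, -1.1, 0.6]
grip_width: 0.104
t 16.4167 tcp [570.5  80.2  65.7] x [ 0. -0. -1.] z [0.646 0.763 0.   ] jaw az 49.7 F [ 2.  -1.1  0.6] M [-0.25 -0.36 -0.01] g 0.104 q [-0.45  0.38  0.28  1.79 -0.12  0.99  0.74]
```

In the slot without resistance. I'll continue down to the collar.

```bash
for i in 1; do python3 -m crank '[[1,[0,0,-0.1],[0,0,0]],[1,[0,0,0],[0,0,0]]]';python3 -m crank '[[1,[0,0,-0.1],[0,0,0]],[1,[0,0,0],[0,0,0]]]';python3 -m crank '[[1,[0,0,-0.1],[0,0,0]],[1,[0,0,0],[0,0,0]]]'; done
python3 - <<'E'
from h import *
st()
E
```

```text
clock: 16.58
position: [0.5705, 0.0802, 0.0648]
ee_rot: [-0.297, 0.642, 0.297, 0.642]
ft_force: [1.7, -1.5, -0.3]
grip_width: 0.105
clock: 16.75
position: [0.5705, 0.0802, 0.0637]
ee_rot: [-0.297, 0.642, 0.297, 0.642]
ft_force: [1.2, -1.7, -0.2]
grip_width: 0.106
clock: 16.92
position: [0.5706, 0.0803, 0.0632]
ee_rot: [-0.297, 0.641, 0.297, 0.642]
ft_force: [-0.1, -1.6, 3.3]
grip_width: 0.102
t 16.9167 tcp [570.6  80.3  63.2] x [ 0.  0. -1.] z [0.646 0.763 0.   ] jaw az 49.7 F [-0.1 -1.6  3.3] M [-0.45 -0.06  0.02] g 0.102 q [-0.45  0.38  0.28  1.79 -0.12  0.99  0.75]
```

```bash
python3 -m crank '[[1,[0,0,0],[0,0,-0.05]],[1,[0,0,0],[0,0,-0.05]],[1,[0,0,0],[0,0,-0.05]],[1,[0,0,0],[0,0,-0.05]],[1,[0,0,0],[0,0,0]]]';python3 -m crank '[[1,[0,0,0],[0,0,-0.06]],[1,[0,0,0],[0,0,-0.06]],[1,[0,0,0],[0,0,-0.06]],[1,[0,0,0],[0,0,-0.06]],[1,[0,0,0],[0,0,-0.06]],[1,[0,0,0],[0,0,0]]]'
python3 - <<'E'
from h import *
st()
E
```

```text
clock: 17.33
position: [0.5704, 0.08, 0.0632]
ee_rot: [-0.231, 0.669, 0.231, 0.668]
ft_force: [-0.7, -1.9, 5.3]
grip_width: 0.104
clock: 17.83
position: [0.5701, 0.0799, 0.0632]
ee_rot: [-0.128, 0.696, 0.128, 0.695]
ft_force: [-2.1, -2.8, 7.0]
grip_width: 0.108
t 17.8333 tcp [570.1  79.9  63.2] x [-0.001 -0.    -1.   ] z [ 0.935  0.356 -0.001] jaw az 20.9 F [-2.1 -2.8  7. ] M [-0.62  0.58  0.04] g 0.108 q [-0.53  0.39  0.37  1.79 -0.17  0.99  0.27]
```

```bash
python3 -m crank '[[1,[0,0,0],[0,0,-0.06]],[1,[0,0,0],[0,0,-0.06]],[1,[0,0,0],[0,0,-0.06]],[1,[0,0,0],[0,0,-0.06]],[1,[0,0,0],[0,0,-0.06]],[1,[0,0,0],[0,0,-0.06]],[1,[0,0,0],[0,0,0]]]';python3 -m crank '[[1,[0,0,0],[0,0,-0.06]],[1,[0,0,0],[0,0,-0.06]],[1,[0,0,0],[0,0,-0.06]],[1,[0,0,0],[0,0,-0.07]],[1,[0,0,0],[0,0,0]],[1,[0,0,0],[0,0,0]]]'
python3 - <<'E'
from h import *
st()
E
```

```text
clock: 18.42
position: [0.5699, 0.0798, 0.0631]
ee_rot: [-0.002, 0.708, 0.001, 0.707]
ft_force: [-3.4, -3.0, 8.4]
grip_width: 0.104
clock: 18.92
position: [0.5697, 0.0799, 0.0632]
ee_rot: [0.085, 0.702, -0.086, 0.701]
ft_force: [-3.9, -3.7, 9.0]
grip_width: 0.106
t 18.9167 tcp [569.7  79.9  63.2] x [-0.002 -0.    -1.   ] z [ 0.971 -0.24  -0.002] jaw az -13.9 F [-3.9 -3.7  9. ] M [-0.63  1.11  0.06] g 0.106 q [-0.62  0.41  0.48  1.8  -0.22  0.99 -0.29]
```

```bash
python3 -m crank '[[1,[-0.1,-0.1,0.15],[0,0,0]],[1,[0,0,0],[0,0,0]],[0.5,[0,0,0],[0,0,0]],[0.5,[0,0,0],[0,0,0]],[0.5,[0,0,0],[0,0,0]],[0.5,[0,0,0],[0,0,0]],[0.5,[0,0,1.5],[0,0,0]],[0.5,[0,0,2],[0,0,0]],[0.5,[0,0,3],[0,0,0]],[0.5,[0,0,4],[0,0,0]],[0.5,[0,0,4],[0,0,0]],[0.5,[0,-3,2],[0,0,0]]]'
python3 -m crank '[[0.5,[0,-4,0],[0,0,0]],[0.5,[0,-4,0],[0,0,0]],[0.5,[0,-4,0],[0,0,0]],[0.5,[0,-4,0],[0,0,0]],[0.5,[0,-4,0],[0,0,0]],[0.5,[0,-4,0],[0,0,0]],[0.5,[0,0,0],[0,0,0]]]'
python3 - <<'E'
from h import *
st(); p=shot("top","top5");q=shot("side","side5")
im=np.zeros((520,800,3),np.uint8)
im[:400,:400]=cv2.resize(p["frame"][170:270,200:300,::-1],(400,400),interpolation=cv2.INTER_CUBIC)
im[:400,400:]=cv2.resize(q["frame"][170:270,250:350,::-1],(400,400),interpolation=cv2.INTER_CUBIC)
cv2.imwrite("pics/fin.png",im[:400])
for x in(p,q): marks(x,["screw","holder","holder_hole","vial","pot"],2)
E
```

```text
clock: 19.92
position: [0.5706, 0.0554, 0.2338]
ee_rot: [0.084, 0.701, -0.081, 0.704]
ft_force: [1.0, 0.7, 0.1]
grip_width: 0.502
clock: 20.5
position: [0.567, -0.2003, 0.2298]
ee_rot: [0.088, 0.701, -0.091, 0.702]
ft_force: [-1.3, -0.9, 0.6]
grip_width: 0.497
t 20.5 tcp [ 567.  -200.3  229.8] x [ 0.    -0.004 -1.   ] z [ 0.968 -0.25   0.001] jaw az -14.5 F [-1.3 -0.9  0.6] M [-0.14  0.05 -0.01] g 0.497 q [-0.28  0.32  0.68  1.56 -0.2   1.33  0.17]
screw 0.48 [568.   77.8  52.8]
holder 0.67 [580.8 116.3  48.8]
holder_hole 0.74 [568.5  81.8  51.3]
vial 0.8 [ 710.6 -171.8    6.7]
vial 0.6 [387.5 235.2   1.4]
pot 0.68 [364.1 -71.2  -1.3]
screw 0.58 [ 490.4 -303.1   32.6]
screw 0.48 [568.2  83.1  51.2]
holder 0.71 [573.  123.4  48.3]
holder_hole 0.61 [566.4  85.7  43.7]
vial 0.81 [ 709.4 -173.7   -3.8]
vial 0.61 [564.3  81.3  32.8]
pot 0.63 [359.2 -74.4  -3.9]
```

View pics/fin.png

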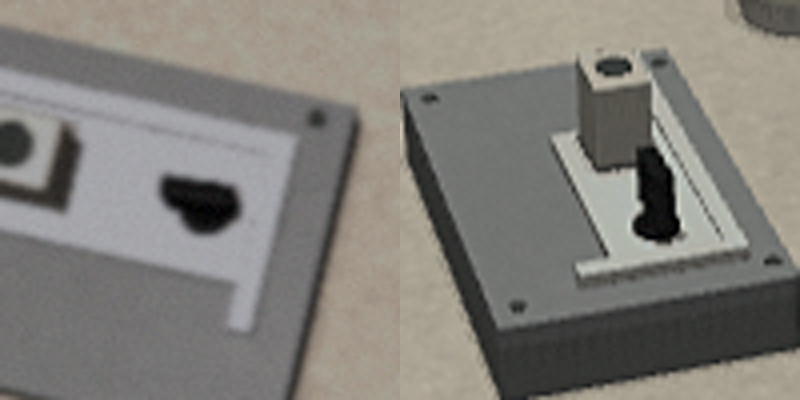

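The wing runs from (162,183) to (240,200) px in the top half, which is parallel to the base's long edge. The collar sits on the foot, and the holder is in the corner. I'm handing it in.

```bash
python3 -c "
from h import *
print(manip.hand_in())"
```

```text
the job is handed in; nothing more can be done
None
```

I completed every step of the task and handed the job in at about 20.5 s on the robot clock. The hand-in gives no verdict, so what follows rests on my own checks.

- **Holder:** I gripped it by its block, turned it parallel to the base, and slid it against the rail and then the end stop. Side forces stayed around 15 N or less. The top view afterwards showed it flush on both sides, with the catch visible through both holes.
- **Screw:** I took it from its stand and turned its blade to the slot angle read from the top picture, about 63° counter-clockwise of the base's long side. It dropped fully home on the first try, with no searching for the slot. It stopped at the expected height (63.2 mm tool height against 63.1 mm predicted), with about 3 N of contact.
- **Turning and release:** I turned it clockwise until the jaws read -13.9°, against a fitted base angle of -13.4°. I then let go, lifted clear and moved away.

The last pictures show the wings parallel to the long side, the collar down on the foot and the holder still in the corner. The pot and both vials were where they started, within the detectors' noise. The second vial showed up only in the top view.

The checks disagreed by a few millimetres in places. The two cameras put the screw and the holder's hole up to about 5 mm apart, and the base position from the pictures was about 1.7 mm off the contact with the rail. I relied on the contact readings instead.

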